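# Weigh two wax tins against each other and mark the heavier

## Task

Find out on the balance which of the two look-alike gold tins is the heavier: lay one lengthwise and centred on each pan, pressing each gently but firmly home against the rubber stop at the back of its pan so that it stays snug there, without shoving hard. When the pans have settled, stand the brass marker upright on the lid of the heavier tin and leave everything so, without disturbing the open candle on the table.

Things in the scene. Friction and masses are not known exactly. Their poses are not given: they have to be found in the camera images.
- balance: green counter balance fixed to the table: base 100 (x) by 360 mm (y), housing 42 mm high, with a middle block 50 x 40 mm up to 87 mm high; origin under its middle on the table, x points from the robot's side to the back stops, y left. Two steel pans at y = +135 and -135 mm, tops 75 mm above the table when level. Place and yaw vary.
- pan_l_top (a point): middle of the top face of the left (+y) pan, moving with it: flat steel plate 140 mm (x) by 84 mm (y), no rims, level; x points to its back stop, y left, z up. Its back stop is a stiffly sprung (3 N/mm) black rubber bar across the pan, 56 mm wide, 14 mm high; its front face lies 27 to 53 mm ahead (+x) of this point, set differently each time, not measured: feel for it and press with 3 to 10 N.
- pan_r_top (a point): middle of the top face of the right (-y) pan, moving with it: flat steel plate 140 mm (x) by 84 mm (y), no rims, level; x points to its back stop, y left, z up. Its back stop is a stiffly sprung (3 N/mm) black rubber bar across the pan, 56 mm wide, 14 mm high; its front face lies 27 to 53 mm ahead (+x) of this point, set differently each time, not measured: feel for it and press with 3 to 10 N.
- pan_l (a joint): how far the left pan has sunk, m: 0 level, +0.012 lowest, -0.012 highest. The pans are linked: the right pan reads the opposite. Weakly sprung to level (80 N/m together) and damped: one tin alone sinks its pan fully; with both on, the heavier's pan stands 8 to 12 mm below level after about 1 s.
- pan_r (a joint): how far the right pan has sunk, m: 0 level, +0.012 lowest, -0.012 highest. The pans are linked: the left pan reads the opposite. Weakly sprung to level (80 N/m together) and damped: one tin alone sinks its pan fully; with both on, the heavier's pan stands 8 to 12 mm below level after about 1 s.
- tin_a: one of two look-alike gold tins, lid fixed shut: 59 mm wide (own x -31 to +28 mm), 88 mm long (own y +-44 mm), 22 mm high; origin under its underside's middle, z up. One weighs about 0.31 kg, the other 0.11 kg more; names do not tell which. A solid wax block inside slides up to 20 mm. Starts on the table, long axis roughly along world x; grip across the 59 mm width.
- tin_b: one of two look-alike gold tins, lid fixed shut: 59 mm wide (own x -31 to +28 mm), 88 mm long (own y +-44 mm), 22 mm high; origin under its underside's middle, z up. One weighs about 0.31 kg, the other 0.11 kg more; names do not tell which. A solid wax block inside slides up to 20 mm. Starts on the table, long axis roughly along world x; grip across the 59 mm width.
- marker: brass marker, a turned piece 30 mm tall, 40 g: foot 32 mm wide and 7 mm high, above it (from 10 mm up) a straight round stem 22 mm wide to grip; origin under its foot, z up. Stands on the table left or right.
- tester: open glass tester candle, 67 mm wide, 74 mm tall, a bystander standing on the table on the other side from the marker; origin under its middle.
- plinth_box: fixed dark wooden display box behind the balance, 295 x 295 mm, 195 mm high, set cornerwise with one corner pointing at the robot, a tall dark panel standing on it; origin on the table under its middle (within 10 mm). Not part of the job: swing round in front of it.
Not all that is in view belongs to the job. There is more than one size of the marker; the one meant has the size given above.

How it is judged:
By the outcome, as a careful person would: the job done as asked, in the order asked, and still so for the second after the job is handed in, with the robot touching nothing.
It also fails if it takes over 72 s, if anything falls off the work surface, if the arm or the gripper's body presses on something with over 40 N, if the wrist force passes 120 N, or if a joint passes its speed limit or range.

## Robot

A 7-joint arm with a two-finger parallel gripper is mounted at the origin on a cart in front of the work surface, level with it; the furniture and walls round the work are solid. World frame = base frame: x ahead of the robot, y to its left, z up, the work surface at z = 0. Lengths are in mm, angles in rad, forces in N, time in s.
With the tool pointing down it reaches from about 350 to 900 mm from the base axis. Payload 8.1 kg.
Tool frame: the origin (TCP) lies midway between the tips of the shut fingers; the grasp point (between the pads) lies 19 mm behind it; z points along the fingers, y is the line along which they close (so a half turn about z gives the same grasp; the last joint's range is limited). The gripper opens to 92 mm and grips with 3 to 60 N. Pads are 19 mm wide; open, the fingers measure 130 mm over their backs; the gripper's body (75 mm by 190 mm) begins 47 mm behind the grasp point.
Start: joints at [-1.26, 0.434, 0.025, 1.573, -0.012, 1.134, -0.075], TCP at [251.336, 572.253, 198.542] pointing down, gripper open.
Joint ranges: [-2.62, 2.62], [-0.44, 2.09], [-1.27, 1.32], [0.08, 2.57], [-1.32, 4.46], [0.12, 2], [-2.74, 2.74]. Speed limits (rad/s): [2.22, 2.22, 3.01, 3.01, 3.14, 3.14, 3.14].

## Interface

Orientations are given as a rotation vector (axis times angle).
In Python, from station import readout, get_image, job_done, cut_out, mark_of gives the robot as it stands.
- The arm moves only by the tool step_arm, never from a script. Its argument "motion" is text: rows parted by semicolons, each of 7 numbers parted by spaces: the shift along the tool's x, y, z in cm, then the turn, a rotation vector about the tool's x, y, z in rad, then the opening, from 0 (shut) to 1 (fully open). In form: tx ty tz rx ry rz hand; .... A call has 1 to 20 rows; each row is the pose to reach, as a shift and turn from the pose commanded when the call began, along the tool's axes at that moment; what a row does not reach only later rows make up. A row lasts 1/10 s, in which the tool goes at most 50 mm and 8.59 degrees, less where a joint would pass 70% of its speed; a pose out of reach is approached as far as the arm can. A call with a gripper value outside its range is refused whole. The fingers move at their own pace and stop on an object; "squeeze" is the grip in N (left out, the last holds). Time passes only in rows, so rows that repeat a pose let the fingers close. It gives the time, the measured TCP pose, the force, the opening and the grip force at its end, in the units of the state.
- readout.sense(): the state, without advancing time (a new reading comes with each control period).
- get_image(name): name is "side" or "top"; returns a dict with "img" (384x512x3 uint8, red, green, blue), "fx", "fy", "cx", "cy" (pixels), "eye" and "attitude" of the camera in the world. Camera axes: x right, y down, z forward; pixel columns grow to the right and rows downward; lengths in mm; the calibration is good to about 2 mm. A picture is of the moment at which its call begins. There is no depth.
- job_done(): hands the job in; it is judged then, once.
Trained networks look in a picture, given as the dict that the camera call returned (one of the last four; its "shot" number tells which), for a name from the list of things; names that differ only in an ending like _2 or _b are one class to them, and where a whole thing is asked for, a point or a joint stands for the part that bears it (a point fixed in the world has none). Each returns a list of dicts, best first, with "confidence" (0 to 1); they miss things now and then, are a little off and sometimes report something else, mostly with a low value. They report only what shows in the picture. A call takes as long as a camera call. They do not tell look-alikes from the thing itself.
- cut_out(picture, thing): "mask" (384x512 bool, what is visible of it) and "rect" ([left, top, right, bottom] in pixels, round what is visible of it).
- mark_of(picture, thing): "position" ([column, row] in pixels: a listed point, or the origin of a listed thing).
The state is a dict: "time": time; "qpos": joint angles; "joint_vel": joint speeds; "joint_torque": joint torques, N m; "ee_pos": TCP position; "ee_rot": TCP orientation; "contact_force": force on the tool from outside, world axes, zero at the start; "wrist_torque": the same for the moment, N m; "width": opening from 0.0 (shut) to 1.0 (fully open); "grip_force": force on a finger pad.
Only numpy, scipy, OpenCV 4.12 (cv2) and the standard library are available. Lean on these libraries where they do the work, as an engineer would, in place of code of your own. Each camera call takes 0.05 s, during which the arm holds its last target. There are 200 camera calls.

## Working session

There is one attempt and no reset: what is moved stays moved. The work goes in short steps, Python scripts to look and compute and a tool call to move; the robot and the scene stay as the last step left them, time stands still between calls to the robot, and variables do not carry over. Pictures are saved under pics/ and viewed, at most 10 in all, crops included, and the job is handed in when it is done.

Besides the shell and the picture viewer there is one more tool, called after ">>>" by a JSON object that holds its "name" and its "arguments", one argument or row to a line. step_arm: Moves the arm, as the interface text tells. Its arguments: {"type":"object","properties":{"motion":{"type":"string"},"squeeze":{"type":"number"}},"required":["motion"]}

```bash
mkdir -p pics; cat > h.py <<'E'
import numpy as np, cv2
from station import readout, get_image, job_done, cut_out, mark_of
from scipy.spatial.transform import Rotation as R
def att(p):
    a=np.array(p["attitude"],float)
    return a if a.shape==(3,3) else R.from_rotvec(a).as_matrix()
def ray(p,uv):
    d=np.array([(uv[0]-p["cx"])/p["fx"],(uv[1]-p["cy"])/p["fy"],1.])
    return np.array(p["eye"],float),att(p)@d
def onz(p,uv,z):
    e,d=ray(p,uv); return e+d*(z-e[2])/d[2]
def proj(p,X):
    c=att(p).T@(np.array(X,float)-np.array(p["eye"],float)); return np.array([p["fx"]*c[0]/c[2]+p["cx"],p["fy"]*c[1]/c[2]+p["cy"]])
def tri(p,u,q,v):
    A=np.zeros((3,3));b=np.zeros(3)
    for P,w in((p,u),(q,v)):
        e,d=ray(P,w);d/=np.linalg.norm(d);M=np.eye(3)-np.outer(d,d);A+=M;b+=M@e
    return np.linalg.solve(A,b)
E
python3 - <<'E'
from h import *
np.set_printoptions(precision=1,suppress=True)
s=readout.sense();print(s)
t=get_image("top");sd=get_image("side")
for n,p in(("top",t),("side",sd)):
    print(n,p["eye"],p["attitude"],p["fx"],p["cx"],p["cy"])
    cv2.imwrite(f"pics/{n}0.png",p["img"][:,:,::-1])
    for k in["balance","pan_l_top","pan_r_top","tin_a","marker","tester","plinth_box"]:
        for m in mark_of(p,k)[:4]:
            print(k,round(m["confidence"],2),np.array(m["position"]),onz(p,m["position"],75 if "pan" in k else 0))
E
```

```text
{'time': 0.0, 'qpos': array([-1.3,  0.4,  0. ,  1.6, -0. ,  1.1, -0.1]), 'joint_vel': array([ 0.,  0.,  0.,  0.,  0.,  0., -0.]), 'joint_torque': array([  0. , -66.8,   1. , -31.4,  -0.1,   0. ,   0. ]), 'ee_pos': array([251.1, 571.7, 197.7]), 'ee_rot': array([-0.6, -3.1,  0. ]), 'contact_force': array([ 0. , -0.4, -0.2]), 'wrist_torque': array([ 0., -0., -0.]), 'grip_force': 0.0, 'width': 0.9994805133251414}
top [ 433.9   -2.9 1138.5] [-2.2  2.2 -0.1] 383.91682146502546 252.894817265971 194.46516765610403
balance 0.87 [250.2 233.9] [440.2  -4.3   0. ]
pan_l_top 0.66 [201.1 238.8] [424.7 130.6  75. ]
pan_r_top 0.96 [299.2 230.9] [ 449.8 -139.4   75. ]
tin_a 0.8 [356.7 190. ] [ 575.  -321.3    0. ]
tin_a 0.6 [142.9 189. ] [569.2 317.3   0. ]
marker 0.5 [148.  242.7] [410.6 295.4   0. ]
marker 0.39 [203.5 239.7] [421.5 132.9   0. ]
tester 0.83 [362.8 236.8] [ 436.  -337.1    0. ]
plinth_box 0.25 [148.6 242.5] [411.3 293.7   0. ]
side [562.9 905.9 515.5] [ 0.   2.7 -1.7] 378.9593912463677 256.5015398080318 187.57717826555896
balance 0.9 [299.6 213.2] [428.9  -3.4   0. ]
pan_l_top 0.8 [309.2 209.1] [422.9 110.3  75. ]
pan_r_top 0.58 [286.9 169.1] [ 451.7 -140.5   75. ]
tin_a 0.61 [243.2 296.6] [582.6 323.    0. ]
marker 0.78 [327.3 283.3] [409.9 291.2   0. ]
marker 0.6 [346.2 265.2] [356.9 233.3   0. ]
```

View pics/top0.png

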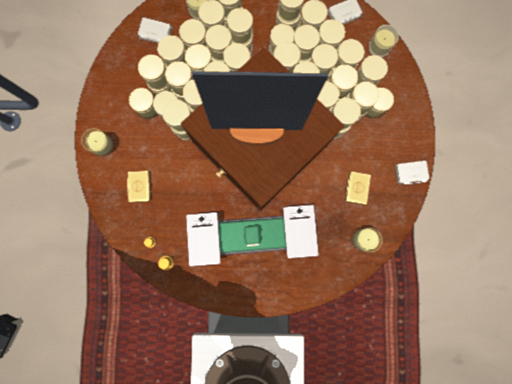

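View pics/side0.png

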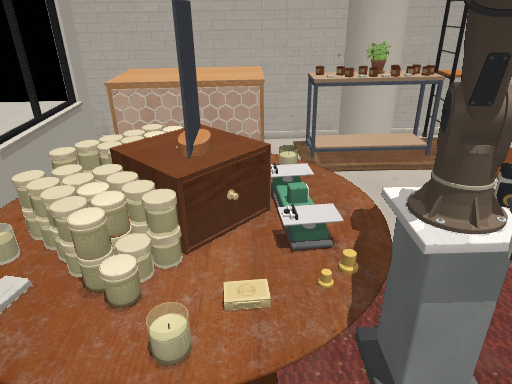

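The top view shows the balance at (252,235), the pans at (203,239) and (300,231), and the tins at (138,186) and (358,188). The tester is at (368,239). There are two brass markers, at (149,242) and (165,263). Next I need the marker sizes, the yaws and the tool axes.

```bash
cat > m.py <<'E'
from h import *
np.set_printoptions(precision=1,suppress=True)
s=readout.sense();print("pose",s["ee_pos"]);print(R.from_rotvec(s["ee_rot"]).as_matrix())
t=get_image("top");sd=get_image("side")
def rect(p,m,z):
    c=max(cv2.findContours(m.astype(np.uint8),0,1)[0],key=cv2.contourArea)[:,0]
    w=np.array([onz(p,q,z)[:2] for q in c],np.float32)
    return cv2.minAreaRect(w)
for r in cut_out(t,"tin_a")[:4]:
    print("tin",r["confidence"],r["rect"],rect(t,r["mask"],22))
for k in("pan_l_top","pan_r_top"):
    for r in cut_out(t,k)[:2]: print(k,r["confidence"],r["rect"],r["mask"].sum())
im=t["img"].astype(int); w=(im.min(2)>150)&(im.max(2)-im.min(2)<40)
for nm,c0,c1 in(("L",180,225),("R",280,322)):
    m=np.zeros_like(w);m[200:272,c0:c1]=w[200:272,c0:c1]
    m=cv2.morphologyEx(m.astype(np.uint8),cv2.MORPH_CLOSE,np.ones((9,9)))
    print("pan",nm,m.sum(),rect(t,m,75))
for n,p in(("top",t),("side",sd)):
    for k in("marker","tester"):
        for r in cut_out(p,k)[:3]:
            a=r["rect"];d=(onz(p,((a[0]+a[2])/2,a[3]),0)); D=att(p)[:,2]@(d-np.array(p["eye"]))
            print(n,k,round(r["confidence"],2),np.array(a),"w mm",(a[2]-a[0])*D/p["fx"],"h",(a[3]-a[1])*D/p["fy"])
a=t["img"][170:275,120:225];b=sd["img"][230:320,210:370]
A=cv2.resize(a,None,fx=4,fy=4);B=cv2.resize(b,None,fx=2.3,fy=2.3)
o=np.zeros((420,790,3),np.uint8);o[:420,:420]=A;o[:B.shape[0],420:420+B.shape[1]]=B
cv2.imwrite("pics/z.png",o[:,:,::-1])
print("boxcorner",onz(t,(262,208),195))
E
python3 m.py
```

```text
pose [251.3 572.2 198.6]
[[-0.9  0.4  0. ]
 [ 0.4  0.9  0. ]
 [ 0.   0.  -1. ]]
tin 0.92 [344.6, 168.7, 367.5, 206.1] ((578.7099609375, -317.5019226074219), (65.0262680053711, 91.1983642578125), 81.71232604980469)
tin 0.9 [128.2, 169.6, 147.1, 203.0] ((575.0831298828125, 325.8289794921875), (89.3386459350586, 64.2934799194336), 2.400876760482788)
pan_l_top 0.89 [188.7, 214.5, 223.6, 264.5] 1579
pan_r_top 0.91 [282.7, 204.5, 319.5, 254.5] 1586
pan_r_top 0.25 [185.0, 202.9, 319.4, 265.4] 5426
pan L 1586 ((424.9691162109375, 125.67355346679688), (140.39334106445312, 85.1338119506836), 4.859819412231445)
pan R 1565 ((449.76531982421875, -142.06504821777344), (139.59361267089844, 85.44091796875), 5.119532585144043)
top marker 0.5 [159.6 256.3 174.5 272.6] w mm 43.40787366398586 h 47.48646582033354
top tester 0.76 [352.4 227.3 384.1 251.8] w mm 93.28191940103001 h 72.09485884306724
side marker 0.67 [336.7 248.5 357.8 277.2] w mm 44.29649726811157 h 60.25163372487206
side marker 0.63 [319.6 272.2 335.9 290.7] w mm 32.64427045781323 h 37.05024561162861
side tester 0.59 [281.2 144.8 298.6 163.9] w mm 63.02304451173906 h 69.18046840081686
boxcorner [503.  -32.3 195. ]
```

View pics/z.png

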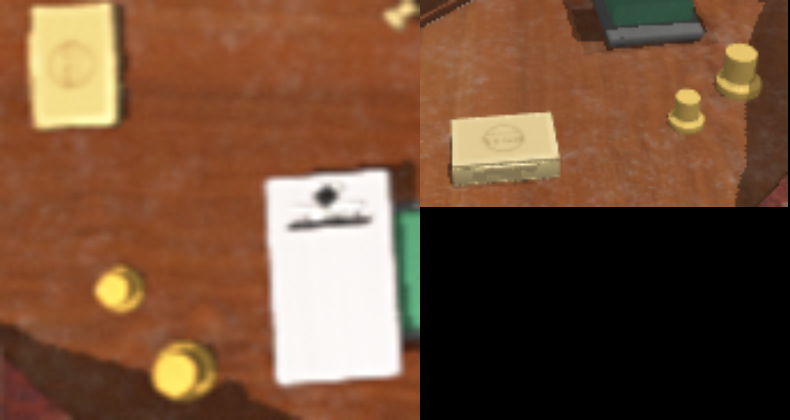

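The left crop shows the small marker at (150,242). Its foot measures about 32 mm, so it is the one meant. The larger one at (165,263) is a decoy. The pan stops show as black bars.

```bash
cat > go.py <<'E'
import sys
from h import *
np.set_printoptions(precision=2,suppress=True)
s=readout.sense();M=R.from_rotvec(s["ee_rot"]).as_matrix()
def sh(x,y,z,ya):
    "ya: wanted tool-y angle in world, deg"
    d=M.T@(np.array([x,y,z])-s["ee_pos"])/10
    T=np.array([[np.sin(np.radians(ya)),np.cos(np.radians(ya)),0],[-np.cos(np.radians(ya)),np.sin(np.radians(ya)),0],[0,0,-1]])
    # columns: x=( sin,-cos), y=(cos,sin), z=-1
    T=T if np.linalg.det(T)>0 else T*np.array([-1,1,1])
    return d,R.from_matrix(M.T@T).as_rotvec()
if __name__=="__main__":
    print("t",s["time"],s["ee_pos"],"yang",np.degrees(np.arctan2(M[1,1],M[0,1])),"F",s["contact_force"],"w",s["width"],"g",s["grip_force"])
    for a in sys.argv[1:]:
        d,r=sh(*map(float,a.split(",")));print(a,d,r)
E
python3 go.py 575.5,328,100,92.4 575.5,328,4,92.4; python3 -c "
from h import *
print(readout.sense()['qpos'])"
```

```text
t 1.25 [251.38 572.23 198.54] yang 66.28285657933314 F [ 0.14 -0.51  0.78] w 1.0035257972103182 g 0.0
575.5,328,100,92.4 [-39.5   -9.32   9.86] [ 0.    0.   -0.46]
575.5,328,4,92.4 [-39.5   -9.32  19.46] [ 0.    0.   -0.46]
[-1.25957622  0.43448874  0.02504467  1.57321714 -0.01156253  1.13399669
 -0.07511241]
```

>>> {"name": "step_arm", "arguments": {
  "motion": "-39.5 -9.3 9.9 0 0 -0.456 1;-39.5 -9.3 9.9 0 0 -0.456 1;-39.5 -9.3 9.9 0 0 -0.456 1;-39.5 -9.3 9.9 0 0 -0.456 1;-39.5 -9.3 9.9 0 0 -0.456 1;-39.5 -9.3 9.9 0 0 -0.456 1;-39.5 -9.3 9.9 0 0 -0.456 1;-39.5 -9.3 9.9 0 0 -0.456 1;-39.5 -9.3 9.9 0 0 -0.456 1;-39.5 -9.3 9.9 0 0 -0.456 1;-39.5 -9.3 9.9 0 0 -0.456 1"
}}

```text
time: 2.35
ee_pos: [575.0, 329.0, 99.4]
ee_rot: [0.066, -3.14, -0.001]
contact_force: [-0.9, 0.5, -0.1]
width: 1.001
grip_force: 0.0
```

```bash
python3 go.py 575.5,328,3,92.4
```

```text
t 2.35 [574.98 328.96  99.43] yang 92.4150268677079 F [-0.92  0.48 -0.05] w 1.000558847373093 g 0.0
575.5,328,3,92.4 [-0.06 -0.1   9.64] [ 0. -0.  0.]
```

>>> {"name": "step_arm", "arguments": {
  "motion": "0 -0.1 5 0 0 0 1;0 -0.1 9.5 0 0 0 1;0 -0.1 9.5 0 0 0 1;0 -0.1 9.5 0 0 0 1;0 -0.1 9.5 0 0 0 0.5;0 -0.1 9.5 0 0 0 0.5;0 -0.1 9.5 0 0 0 0.5;0 -0.1 9.5 0 0 0 0.5;0 -0.1 9.5 0 0 0 0.5;0 -0.1 9.5 0 0 0 0.5",
  "squeeze": 25
}}

```text
time: 3.35
ee_pos: [575.7, 327.2, 4.7]
ee_rot: [-0.066, 3.141, 0.0]
contact_force: [-1.0, 0.0, -0.1]
width: 0.535
grip_force: 0.0
```

```bash
python3 go.py 425,127,130,95.2
```

```text
t 3.35 [575.71 327.22   4.73] yang 92.4064262039891 F [-1.03  0.02 -0.09] w 0.5354779080558121 g 0.0
425,127,130,95.2 [ 15.9  -19.37 -12.53] [ 0.    0.   -0.05]
```

```bash
python3 - <<'E'
from h import *
t=get_image("top");s=get_image("side")
print(readout.sense()["width"])
for p in(t,s):
  print(proj(p,readout.sense()["ee_pos"]))
o=np.hstack([cv2.resize(t["img"][130:250,90:220],None,fx=3,fy=3),cv2.resize(s["img"][200:320,190:320],None,fx=3,fy=3)])
cv2.imwrite("pics/g1.png",o[:,:,::-1])
E
```

```text
0.5118419390156309
[139.23520773 186.63359293]
[246.69682832 296.18377826]
```

View pics/g1.png

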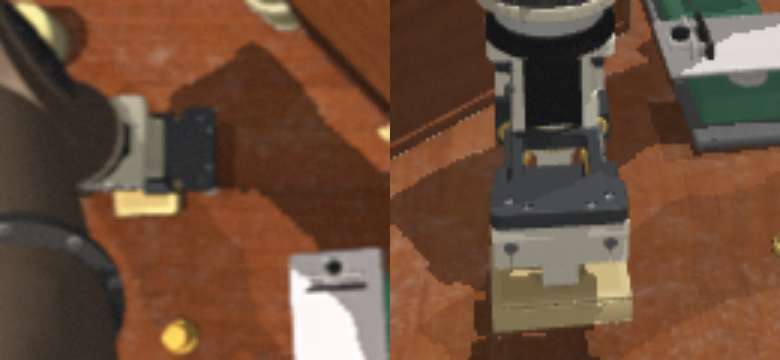

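The left tin sits between the fingers, with the near finger at (560,255) in the side crop. They seem still to be closing slowly, so I'll close fully.

>>> {"name": "step_arm", "arguments": {
  "motion": "0 0 0 0 0 0 0;0 0 0 0 0 0 0;0 0 0 0 0 0 0;0 0 0 0 0 0 0",
  "squeeze": 25
}}

```text
time: 3.85
ee_pos: [575.6, 327.3, 4.5]
ee_rot: [-0.066, 3.141, 0.0]
contact_force: [0.4, -0.1, -0.1]
width: 0.204
grip_force: 0.0
```

```bash
python3 go.py 425,127,130,95.2
```

```text
t 3.85 [575.64 327.27   4.54] yang 92.41425593536464 F [ 0.37 -0.06 -0.15] w 0.20390042438434947 g 0.0
425,127,130,95.2 [ 15.89 -19.37 -12.55] [ 0.    0.   -0.05]
```

```bash
python3 - <<'E'
from h import *
s=get_image("side");t=get_image("top")
S=readout.sense();print(S["width"],S["grip_force"],S["contact_force"],S["ee_pos"])
o=np.hstack([cv2.resize(s["img"][210:330,180:310],None,fx=4.5,fy=4.5)])
cv2.imwrite("pics/g2.png",o[:,:,::-1])
for p in (s,t):
  for r in cut_out(p,"tin_a")[:3]:print(r["confidence"],r["rect"])
E
```

```text
0.11390255867292805 0.0 [ 0.54302036 -0.30611063  0.5703678 ] [575.62016167 327.24761819   4.51267716]
0.72 [222.6, 285.8, 270.0, 312.2]
0.69 [346.8, 172.6, 368.8, 204.6]
0.61 [129.9, 193.5, 151.0, 202.5]
```

View pics/g2.png

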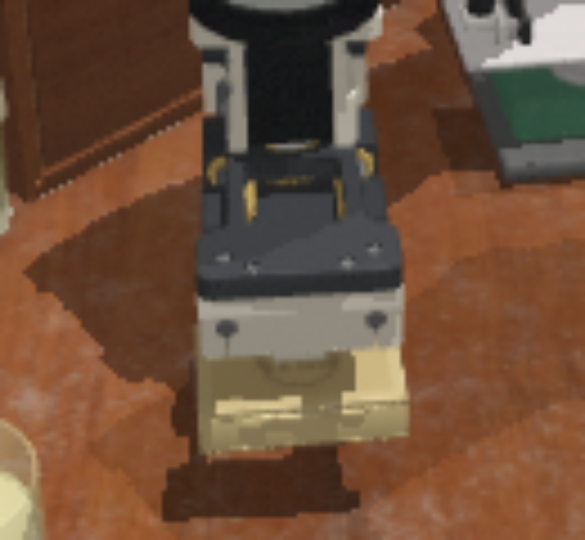

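```bash
python3 - <<'E'
from h import *
np.set_printoptions(precision=0,suppress=True)
s=get_image("side");t=get_image("top")
for n,uv,z in(("bottom front L",(226,310),0),("bottom front R",(270,307.5),0),("lid front L",(226,304),22),("lid front R",(270,299),22),("plate bl",(225,287),22),("logo",(246,293),22)):
    print(n,onz(s,uv,z),onz(s,uv,z+60))
for r in cut_out(t,"tin_a")[:3]:
    m=r["mask"];ys,xs=np.nonzero(m)
    print(r["confidence"],[onz(t,u,22)[:2] for u in((xs.min(),ys.max()),(xs.max(),ys.max()),(xs.min(),ys.min()),(xs.max(),ys.min()))])
for X in((575,357,0),(575,298,22),(575,357,22),(575,327,22)): print(X,proj(s,X))
S=readout.sense();print(S["width"],S["grip_force"],S["contact_force"])
E
```

```text
bottom front L [615. 358.   0.] [609. 422.  60.]
bottom front R [532. 355.   0.] [535. 419.  60.]
lid front L [613. 366.  22.] [607. 432.  82.]
lid front R [532. 357.  22.] [535. 423.  82.]
plate bl [618. 319.  22.] [611. 390.  82.]
logo [576. 338.  22.] [575. 407.  82.]
0.58 [array([ 531., -280.]), array([ 532., -351.]), array([ 625., -281.]), array([ 626., -352.])]
0.56 [array([528., 356.]), array([529., 292.]), array([554., 357.]), array([555., 293.])]
(575, 357, 0) [247. 309.]
(575, 298, 22) [247. 279.]
(575, 357, 22) [247. 300.]
(575, 327, 22) [247. 289.]
0.008661754804919968 0.0 [-0. -0.  0.]
```

>>> {"name": "step_arm", "arguments": {
  "motion": "0 0 -1 0 0 0 0;0 0 -3 0 0 0 0;0 0 -6 0 0 0 0;0 0 -10 0 0 0 0;0 0 -10 0 0 0 0;0 0 -10 0 0 0 0"
}}

```text
time: 4.8
ee_pos: [576.5, 327.8, 106.5]
ee_rot: [-0.066, 3.138, 0.003]
contact_force: [-0.8, -0.4, -0.9]
width: 0.006
grip_force: 0.0
```

```bash
python3 - <<'E'
from h import *
s=get_image("side")
S=readout.sense();print(S["width"],S["contact_force"],S["ee_pos"],proj(s,S["ee_pos"]),proj(s,S["ee_pos"]+[0,0,66]))
print([(r["confidence"],r["rect"]) for r in cut_out(s,"tin_a")[:3]])
cv2.imwrite("pics/g3.png",cv2.resize(s["img"][170:330,150:310],None,fx=3.7,fy=3.7)[:,:,::-1])
E
```

```text
0.0005564976370736678 [ 0.70553477  0.68456951 -0.94521577] [575.60523825 327.2501949  105.03484522] [245.15282467 253.7263796 ] [244.0337347  222.85674725]
[(0.84, [220.4, 279.8, 272.5, 316.8])]
```

View pics/g3.png

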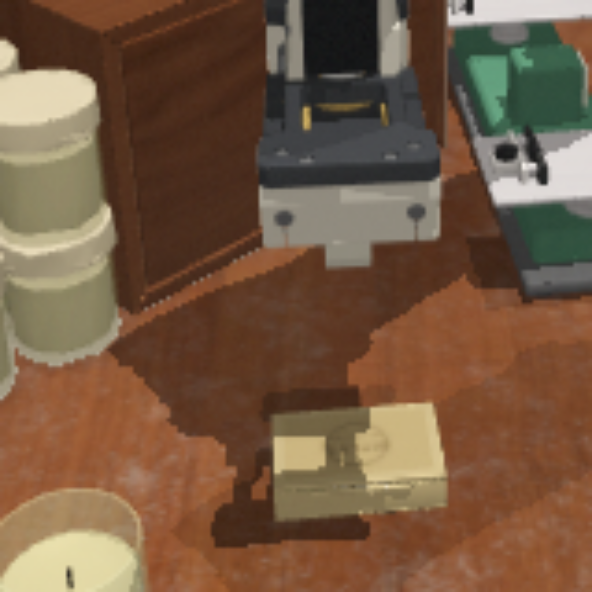

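The side view shows the shut fingertips at (244,242) px, while the reported TCP projects to (245,254). The real tips are therefore about 25–35 mm above the reported TCP, and the fingers closed above the lid. The tin has not moved. I'll reopen the gripper and feel downward for the table.

>>> {"name": "step_arm", "arguments": {
  "motion": "0 0 0 0 0 0 1;0 0 0 0 0 0 1;0 0 0 0 0 0 1;0 0 0 0 0 0 1;0 0 0 0 0 0 1;0 0 4 0 0 0 1;0 0 8 0 0 0 1;0 0 10 0 0 0 1;0 0 10.5 0 0 0 1;0 0 10.8 0 0 0 1;0 0 11.1 0 0 0 1;0 0 11.1 0 0 0 1"
}}

```text
time: 6.1
ee_pos: [576.3, 327.7, -5.4]
ee_rot: [-0.066, 3.139, 0.001]
contact_force: [0.4, 0.1, 0.8]
width: 0.981
grip_force: 0.0
```

```bash
python3 go.py 575.6,328,-10,92.4; python3 - <<'E'
from h import *
s=get_image("side")
cv2.imwrite("pics/g4.png",cv2.resize(s["img"][210:330,180:310],None,fx=4.5,fy=4.5)[:,:,::-1])
E
```

```text
t 6.1 [576.34 327.67  -5.45] yang 92.4080904835349 F [0.39 0.08 0.81] w 0.9805286862725605 g 0.0
575.6,328,-10,92.4 [0.07 0.04 0.45] [0. 0. 0.]
```

View pics/g4.png

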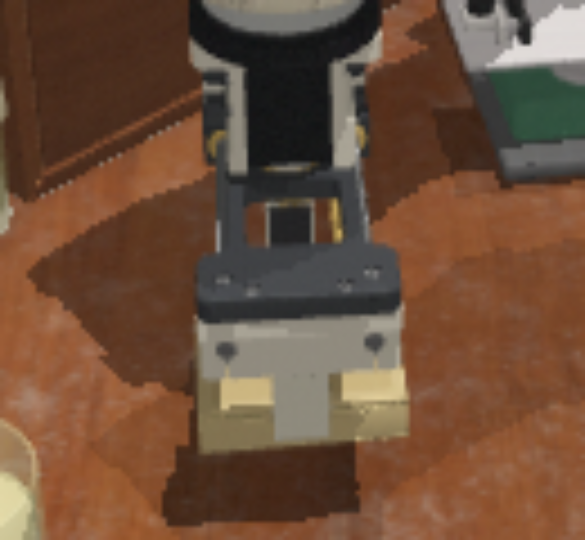

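The near finger is now in front of the tin, with its tip at (300,440) in the crop. It is still roughly 15–25 mm above the table, so I'll keep going down, feeling for contact.

>>> {"name": "step_arm", "arguments": {
  "motion": "0 0 0.4 0 0 0 1;0 0 0.7 0 0 0 1;0 0 1 0 0 0 1;0 0 1.1 0 0 0 1"
}}

```text
time: 6.55
ee_pos: [575.4, 327.1, -17.9]
ee_rot: [0.066, -3.14, 0.0]
contact_force: [-0.4, -0.2, 1.0]
width: 1.001
grip_force: 0.0
```

>>> {"name": "step_arm", "arguments": {
  "motion": "0 0 0.2 0 0 0 1;0 0 0.4 0 0 0 1;0 0 0.4 0 0 0 1"
}}

```text
time: 6.85
ee_pos: [575.4, 327.2, -21.8]
ee_rot: [0.066, -3.14, 0.0]
contact_force: [0.5, -0.2, -0.1]
width: 1.0
grip_force: 0.0
```

>>> {"name": "step_arm", "arguments": {
  "motion": "0 0 0.2 0 0 0 1;0 0 0.2 0 0 0 0;0 0 0.2 0 0 0 0;0 0 0.2 0 0 0 0;0 0 0.2 0 0 0 0;0 0 0.2 0 0 0 0;0 0 0.2 0 0 0 0",
  "squeeze": 25
}}

```text
time: 7.55
ee_pos: [575.7, 327.3, -23.4]
ee_rot: [-0.066, 3.141, 0.0]
contact_force: [0.5, 0.1, 0.6]
width: 0.644
grip_force: 24.9
```

Gripped: width 0.644, which is 59 mm, at 24.9 N. With the tin on a surface, the reported TCP reads about 23.4 mm below that surface. Next I'll lift and fit the pan edges to sub-pixel accuracy.

>>> {"name": "step_arm", "arguments": {
  "motion": "0 0 -1 0 0 0 0;0 0 -3 0 0 0 0;0 0 -6 0 0 0 0;0 0 -10 0 0 0 0;0 0 -13 0 0 0 0;0 0 -13.5 0 0 0 0;0 0 -13.5 0 0 0 0"
}}

```text
time: 8.25
ee_pos: [575.9, 327.5, 112.5]
ee_rot: [-0.066, 3.139, 0.002]
contact_force: [-0.7, -0.5, -3.8]
width: 0.645
grip_force: 24.9
```

```bash
cat > pan.py <<'E'
from h import *
def pans(t):
    g=t["img"].astype(float).min(2); out={}
    for nm,c0,c1,r0,r1,zz in(("L",178,230,226,256,75),("R",274,326,222,248,75)):
        P=[[],[]]
        for r in range(r0,r1):
            v=g[r];mid=(c0+c1)//2;lev=(v[mid-10:mid+10].mean()+60)/2
            a=mid
            while v[a-1]>lev:a-=1
            b=mid
            while v[b+1]>lev:b+=1
            P[0].append(onz(t,(a-(v[a]-lev)/(v[a]-v[a-1]),r),zz)[:2]);P[1].append(onz(t,(b+(v[b]-lev)/(v[b]-v[b+1]),r),zz)[:2])
        f=[np.polyfit(*np.array(p).T,1) for p in P]
        out[nm]=f
    return out
if __name__=="__main__":
    t=get_image("top")
    for k,f in pans(t).items():
        x=425 if k=="L" else 450
        y=[np.polyval(q,x) for q in f]
        print(k,"slopes",f[0][0],f[1][0],"y edges",y,"mid",np.mean(y),"w",abs(y[0]-y[1])*np.cos(.09))
    # stop bars: darkest rows along pan centreline
    g=t["img"].astype(int).max(2)
    for k,cx,cy in(("L",425,128.5),("R",450,-140.5)):
        print(k,[(d,int(np.mean([g[int(round(u[1])),int(round(u[0]))] for o in(-15,-8,0,8,15) for u in[proj(t,(cx+d*.996-o*.09,cy+d*.09+o*.996,80))]]))) for d in range(20,66,3)])
    for k in("pan_l_top","pan_r_top"):
        print(k,[(onz(t,m["position"],75)) for m in mark_of(t,k)[:1]])
E
python3 pan.py; python3 go.py 403,126,110,95.2
```

```text
L slopes -0.01985151767602465 0.23314166432238095 y edges [np.float64(166.7769065861183), np.float64(87.51604209907215)] mid 127.14647434259521 w 78.94007460676691
R slopes 0.09149388347685154 0.08900008231675123 y edges [np.float64(-98.95280993072214), np.float64(-185.00848347493985)] mid -141.980646702831 w 85.7073832575516
L [(20, 251), (23, 249), (26, 252), (29, 233), (32, 189), (35, 85), (38, 98), (41, 177), (44, 191), (47, 188), (50, 141), (53, 133), (56, 149), (59, 159), (62, 178), (65, 163)]
R [(20, 249), (23, 249), (26, 249), (29, 252), (32, 242), (35, 142), (38, 127), (41, 233), (44, 249), (47, 254), (50, 204), (53, 177), (56, 174), (59, 201), (62, 237), (65, 246)]
pan_l_top [array([426.35836406, 126.22818116,  75.        ])]
pan_r_top [array([ 449.32569168, -146.53544705,   75.        ])]
t 8.4 [574.42 326.52 109.63] yang 92.42151730626958 F [ 0.31 -0.54 -3.1 ] w 0.641934769808881 g 24.86164391040802
403,126,110,95.2 [ 17.97 -19.31   0.05] [-0.   -0.   -0.05]
```

```bash
python3 go.py 403.1,124.2,110,95.2  403.1,124.2,58,95.2
```

```text
t 8.4 [574.42 326.52 109.63] yang 92.42151730626958 F [ 0.31 -0.54 -3.1 ] w 0.641934769808881 g 24.86164391040802
403.1,124.2,110,95.2 [ 17.97 -19.49   0.05] [-0.   -0.   -0.05]
403.1,124.2,58,95.2 [ 17.96 -19.48   5.25] [-0.   -0.   -0.05]
```

>>> {"name": "step_arm", "arguments": {
  "motion": "0.8 -0.9 0 0 0 -0.01 0;2.6 -2.8 0 0 0 -0.02 0;5 -5.4 0 0 0 -0.03 0;8 -8.7 0 0 0 -0.048 0;11 -12 0 0 0 -0.048 0;14 -15.2 0 0 0 -0.048 0;16.2 -17.6 0 0 0 -0.048 0;17.5 -19 0 0 0 -0.048 0;18 -19.5 0 0 0 -0.048 0;18 -19.5 0 0 0 -0.048 0;18 -19.5 1 0 0 -0.048 0;18 -19.5 2.5 0 0 -0.048 0;18 -19.5 4 0 0 -0.048 0;18 -19.5 4.8 0 0 -0.048 0;18 -19.5 4.8 0 0 -0.048 0"
}}

```text
time: 9.9
ee_pos: [403.6, 125.2, 62.1]
ee_rot: [0.143, -3.136, 0.001]
contact_force: [0.3, 0.0, -3.1]
width: 0.64
grip_force: 24.9
```

```bash
python3 go.py 403.1,124.2,54,95.2 403.1,124.2,44,95.2; python3 - <<'E'
from h import *
t=get_image("top");s=get_image("side")
o=np.hstack([cv2.resize(t["img"][195:275,170:240],None,fx=5,fy=5),cv2.resize(s["img"][170:250,260:350],None,fx=5,fy=5)])
cv2.imwrite("pics/p1.png",o[:,:,::-1])
E
```

```text
t 9.9 [403.56 125.2   62.11] yang 95.21609881046994 F [ 0.29  0.03 -3.05] w 0.6396471279890238 g 24.861761033535004
403.1,124.2,54,95.2 [ 0.05 -0.1   0.81] [-0. -0.  0.]
403.1,124.2,44,95.2 [ 0.05 -0.09  1.81] [-0. -0.  0.]
```

View pics/p1.png

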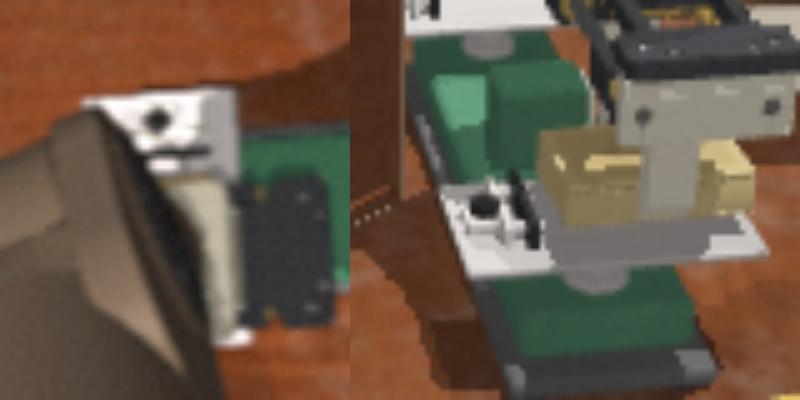

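The tin hangs level and centred just above the left pan, its front end about 10 mm short of the stop (black bar at (530,205)). I'll lower it until the pan sinks partway, then move forward.

>>> {"name": "step_arm", "arguments": {
  "motion": "0 -0.1 0.8 0 0 0 0;0 -0.1 1.2 0 0 0 0;0 -0.1 1.5 0 0 0 0;0 -0.1 1.8 0 0 0 0;-0.2 -0.1 1.8 0 0 0 0;-0.4 -0.1 1.8 0 0 0 0;-0.6 -0.1 1.8 0 0 0 0;-0.6 -0.1 1.8 0 0 0 0"
}}

```text
time: 10.8
ee_pos: [410.7, 124.6, 45.7]
ee_rot: [-0.141, 3.138, 0.0]
contact_force: [0.3, 0.8, -2.1]
width: 0.642
grip_force: 24.9
```

>>> {"name": "step_arm", "arguments": {
  "motion": "-0.15 0 0 0 0 0 0;-0.3 0 0 0 0 0 0;-0.3 0 0 0 0 0 0"
}}

```text
time: 11.1
ee_pos: [413.3, 124.7, 45.6]
ee_rot: [-0.141, 3.138, 0.0]
contact_force: [0.6, 0.2, -3.7]
width: 0.64
grip_force: 24.9
```

>>> {"name": "step_arm", "arguments": {
  "motion": "-0.1 0 0 0 0 0 0;-0.2 0 0 0 0 0 0;-0.2 0 0 0 0 0 0"
}}

```text
time: 11.4
ee_pos: [414.4, 124.8, 45.3]
ee_rot: [0.142, -3.137, 0.0]
contact_force: [-2.8, 0.5, -3.4]
width: 0.642
grip_force: 24.8
```

>>> {"name": "step_arm", "arguments": {
  "motion": "-0.1 0 0 0 0 0 0;-0.1 0 0 0 0 0 0"
}}

```text
time: 11.6
ee_pos: [415.1, 124.8, 45.2]
ee_rot: [0.142, -3.137, 0.001]
contact_force: [-4.9, 0.7, -2.3]
width: 0.638
grip_force: 24.8
```

>>> {"name": "step_arm", "arguments": {
  "motion": "0 0 0.2 0 0 0 0;0 0 0.4 0 0 0 0;0 0 0.55 0 0 0 0;0 0 0.55 0 0 0 0"
}}

```text
time: 12.0
ee_pos: [415.1, 124.8, 39.7]
ee_rot: [0.142, -3.137, 0.001]
contact_force: [-5.2, 1.5, -0.9]
width: 0.637
grip_force: 24.8
```

>>> {"name": "step_arm", "arguments": {
  "motion": "0.07 0 0.05 0 0 0 0;0.13 0 0.05 0 0 0 0;0.13 0 0.05 0 0 0 0"
}}

```text
time: 12.3
ee_pos: [414.7, 124.8, 39.5]
ee_rot: [-0.142, 3.138, 0.0]
contact_force: [-3.5, 0.9, -1.5]
width: 0.638
grip_force: 24.8
```

>>> {"name": "step_arm", "arguments": {
  "motion": "0.1 0 0.05 0 0 0 0;0.1 0 0.05 0 0 0 0",
  "squeeze": 25
}}

```text
time: 12.5
ee_pos: [414.7, 124.8, 39.5]
ee_rot: [-0.141, 3.137, 0.001]
contact_force: [-2.3, -0.2, 3.0]
width: 0.639
grip_force: 24.8
```

>>> {"name": "step_arm", "arguments": {
  "motion": "0.03 0 -0.05 0 0 0 0;0.03 0 -0.05 0 0 0 0.75;0.03 0 -0.05 0 0 0 0.75;0.03 0 -0.05 0 0 0 0.8;0.03 0 -0.05 0 0 0 1;0.03 0 -0.05 0 0 0 1;0.03 0 -0.05 0 0 0 1;0.03 0 -2 0 0 0 1;0.03 0 -5 0 0 0 1;0.03 0 -8 0 0 0 1;3 0 -9 0 0 0 1;6 0 -9 0 0 0 1;9 0 -9 0 0 0 1;9 0 -9 0 0 0 1"
}}

```text
time: 13.9
ee_pos: [320.3, 115.6, 128.7]
ee_rot: [0.143, -3.136, 0.002]
contact_force: [0.8, 0.4, 0.1]
width: 0.999
grip_force: 0.0
```

```bash
python3 go.py 578,-320.5,80,81.7; python3 - <<'E'
from h import *
t=get_image("top")
o=cv2.resize(t["img"][195:285,165:255],None,fx=6,fy=6)
cv2.imwrite("pics/p2.png",o[:,:,::-1])
for r in cut_out(t,"tin_b")[:3]:
    c=max(cv2.findContours(r["mask"].astype(np.uint8),0,1)[0],key=cv2.contourArea)[:,0]
    print(r["confidence"],r["rect"],cv2.minAreaRect(np.array([onz(t,q,85)[:2] for q in c],np.float32)))
E
```

```text
t 13.9 [320.34 115.56 128.73] yang 95.2318484175618 F [0.79 0.43 0.13] w 0.999090206178917 g 0.0
578,-320.5,80,81.7 [-21.69 -45.77   4.86] [-0.   -0.    0.24]
0.73 [195.2, 224.7, 215.6, 260.8] ((414.2853088378906, 123.97930908203125), (87.2741470336914, 59.25980758666992), 6.8325629234313965)
0.56 [344.8, 172.6, 368.7, 202.9] ((572.2337646484375, -299.5741882324219), (61.75494384765625, 88.39993286132812), 80.83055114746094)
```

View pics/p2.png

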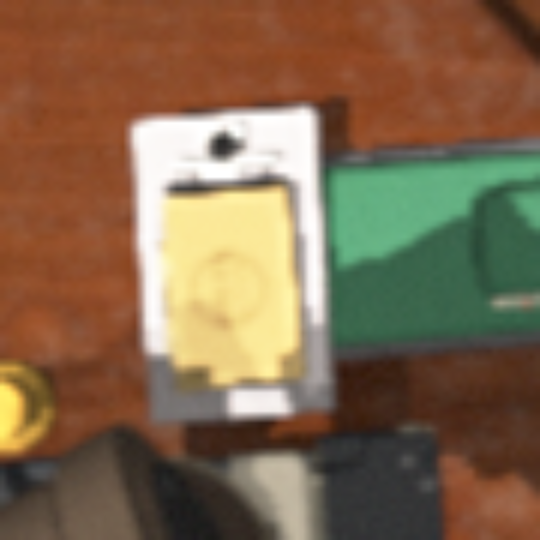

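The left tin sits straight on its pan, touching the stop at (230,187) in the crop, and is centred to within 1–2 mm once parallax is allowed for. Now the right tin.

```bash
python3 go.py 400,-260,129,81.7 578.5,-320.5,129,81.7 578.5,-320.5,20,81.7; python3 -c "
from h import *
print(readout.sense()['qpos'])
t=get_image('top')
for r in cut_out(t,'tin_b')[:3]:
    c=max(cv2.findContours(r['mask'].astype(np.uint8),0,1)[0],key=cv2.contourArea)[:,0]
    print(r['confidence'],cv2.minAreaRect(np.array([onz(t,q,22)[:2] for q in c],np.float32)))"
```

```text
t 14.0 [324.19 116.74 129.31] yang 95.19787004809409 F [ 0.49 -0.15  0.75] w 1.002565880985012 g 0.0
400,-260,129,81.7 [ -4.14 -38.21   0.02] [0.   0.   0.24]
578.5,-320.5,129,81.7 [-21.37 -45.85   0.04] [0.   0.   0.24]
578.5,-320.5,20,81.7 [-21.35 -45.85  10.94] [0.   0.   0.24]
[-0.44774721  0.06739932 -0.056264    2.28241709  0.0054632   0.79079952
  1.15379438]
0.85 ((412.7653503417969, 132.53431701660156), (93.2305679321289, 65.7136001586914), 6.512171745300293)
0.76 ((577.8109741210938, -317.3756103515625), (64.86561584472656, 88.61618041992188), 80.40498352050781)
```

>>> {"name": "step_arm", "arguments": {
  "motion": "-0.4 -4.5 0 0 0 0.05 1;-0.9 -9 0 0 0 0.1 1;-1.4 -14 0 0 0 0.15 1;-1.9 -19 0 0 0 0.2 1;-2.4 -24 0 0 0 0.245 1;-2.9 -29 0 0 0 0.245 1;-3.6 -34 0 0 0 0.245 1;-4.5 -38 0 0 0 0.245 1;-8.5 -40 0 0 0 0.245 1;-13 -42 0 0 0 0.245 1;-17.5 -44 0 0 0 0.245 1;-21.3 -45.8 0 0 0 0.245 1;-21.3 -45.8 3 0 0 0.245 1;-21.3 -45.8 7 0 0 0.245 1;-21.3 -45.8 10 0 0 0.245 1;-21.3 -45.8 10 0 0 0.245 1;-21.3 -45.8 10 0 0 0.245 1"
}}

```text
time: 15.8
ee_pos: [577.6, -321.0, 28.9]
ee_rot: [-0.243, -3.131, 0.0]
contact_force: [0.5, -0.3, 1.5]
width: 1.002
grip_force: 0.0
```

```bash
python3 go.py 578.5,-320,-23.4,81.3
```

```text
t 15.8 [ 577.6  -320.96   28.87] yang 81.1137640758999 F [ 0.49 -0.29  1.48] w 1.0019294365843912 g 0.0
578.5,-320,-23.4,81.3 [-0.08  0.11  5.23] [-0. -0. -0.]
```

>>> {"name": "step_arm", "arguments": {
  "motion": "-0.1 0.1 2.5 0 0 0 1;-0.1 0.1 4.2 0 0 0 1;-0.1 0.1 4.9 0 0 0 1;-0.1 0.1 5.2 0 0 0 1;-0.1 0.1 5.2 0 0 0 1;-0.1 0.1 5.2 0 0 0 0;-0.1 0.1 5.2 0 0 0 0;-0.1 0.1 5.2 0 0 0 0;-0.1 0.1 5.2 0 0 0 0;-0.1 0.1 5.2 0 0 0 0;-0.1 0.1 5.2 0 0 0 0",
  "squeeze": 25
}}

```text
time: 16.9
ee_pos: [578.7, -319.6, -22.8]
ee_rot: [0.243, 3.132, -0.0]
contact_force: [-0.6, 0.5, 2.3]
width: 0.643
grip_force: 25.0
```

>>> {"name": "step_arm", "arguments": {
  "motion": "0 0 -1 0 0 0 0;0 0 -3 0 0 0 0;0 0 -6 0 0 0 0;0 0 -10 0 0 0 0;0 0 -13.5 0 0 0 0;0 0 -15 0 0 0 0;0 0 -15 0 0 0 0"
}}

```text
time: 17.6
ee_pos: [579.6, -320.2, 129.1]
ee_rot: [0.243, 3.129, -0.002]
contact_force: [0.6, -1.5, -3.8]
width: 0.644
grip_force: 25.0
```

```bash
python3 go.py 427.9,-144.6,127,95.2 427.9,-144.6,74,95.2
```

```text
t 17.6 [ 579.65 -320.16  129.11] yang 81.12448491589782 F [ 0.64 -1.46 -3.82] w 0.6440741111487411 g 24.997247457504272
427.9,-144.6,127,95.2 [17.7  15.    0.13] [-0.    0.   -0.25]
427.9,-144.6,74,95.2 [17.72 15.01  5.43] [-0.    0.   -0.25]
```

>>> {"name": "step_arm", "arguments": {
  "motion": "0.8 0.7 0 0 0 -0.02 0;2.6 2.2 0 0 0 -0.05 0;5 4.2 0 0 0 -0.1 0;8 6.8 0 0 0 -0.15 0;11 9.4 0 0 0 -0.2 0;14 11.9 0 0 0 -0.246 0;16.2 13.7 0 0 0 -0.246 0;17.4 14.7 0 0 0 -0.246 0;17.7 15 0 0 0 -0.246 0;17.7 15 1 0 0 -0.246 0;17.7 15 2.5 0 0 -0.246 0;17.7 15 4 0 0 -0.246 0;17.7 15 5 0 0 -0.246 0;17.7 15 5 0 0 -0.246 0;17.7 15 5 0 0 -0.246 0"
}}

```text
time: 19.1
ee_pos: [427.0, -144.6, 76.8]
ee_rot: [0.142, -3.138, 0.0]
contact_force: [0.1, -0.5, -4.6]
width: 0.64
grip_force: 25.0
```

```bash
python3 go.py 427.9,-144.6,74,95.2; python3 - <<'E'
from h import *
t=get_image("top");s=get_image("side")
o=np.hstack([cv2.resize(t["img"][195:275,265:345],None,fx=5,fy=5),cv2.resize(s["img"][130:210,250:330],None,fx=5,fy=5)])
cv2.imwrite("pics/p3.png",o[:,:,::-1])
E
```

```text
t 19.1 [ 427.05 -144.55   76.76] yang 95.18418955884923 F [ 0.15 -0.55 -4.63] w 0.6403129196911975 g 24.997248351573944
427.9,-144.6,74,95.2 [-0.08 -0.01  0.28] [-0. -0. -0.]
```

View pics/p3.png

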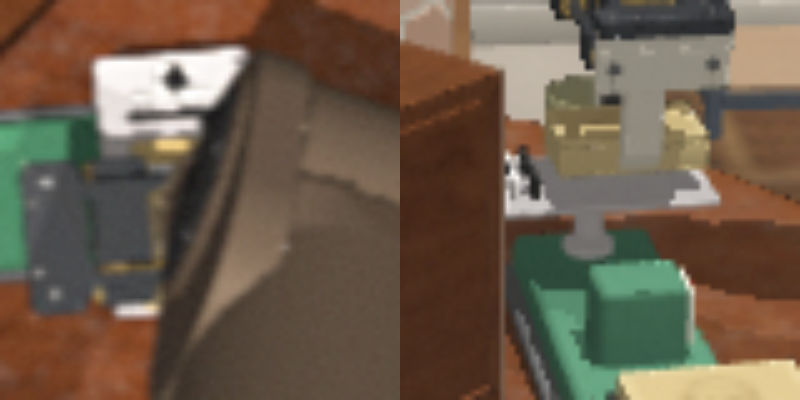

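The right tin hangs over the right pan short of its stop (bar at (525,170) in the side crop) and looks level. Weight felt is about 4.6 N, against about 3.3 N for the left. I'll lower it gently.

>>> {"name": "step_arm", "arguments": {
  "motion": "-0.1 0 0.6 0 0 0 0;-0.1 0 1 0 0 0 0;-0.1 0 1.3 0 0 0 0;-0.1 0 1.6 0 0 0 0;-0.1 0 1.9 0 0 0 0;-0.1 0 2.2 0 0 0 0;-0.1 0 2.5 0 0 0 0;-0.1 0 2.8 0 0 0 0;-0.1 0 3 0 0 0 0;-0.1 0 3.2 0 0 0 0;-0.1 0 3.35 0 0 0 0;-0.25 0 3.4 0 0 0 0;-0.45 0 3.4 0 0 0 0;-0.65 0 3.4 0 0 0 0;-0.8 0 3.4 0 0 0 0;-0.8 0 3.4 0 0 0 0"
}}

```text
time: 20.8
ee_pos: [435.4, -143.4, 43.1]
ee_rot: [-0.143, 3.138, -0.0]
contact_force: [-0.9, 0.4, 0.1]
width: 0.636
grip_force: 25.0
```

>>> {"name": "step_arm", "arguments": {
  "motion": "-0.1 0 0 0 0 0 0;-0.2 0 0 0 0 0 0;-0.2 0 0 0 0 0 0"
}}

```text
time: 21.1
ee_pos: [437.0, -143.1, 43.0]
ee_rot: [-0.143, 3.138, 0.0]
contact_force: [-0.8, -1.1, -0.4]
width: 0.639
grip_force: 25.0
```

>>> {"name": "step_arm", "arguments": {
  "motion": "-0.1 0 0 0 0 0 0;-0.2 0 0 0 0 0 0;-0.2 0 0 0 0 0 0"
}}

```text
time: 21.4
ee_pos: [438.4, -142.9, 42.9]
ee_rot: [0.143, -3.138, -0.0]
contact_force: [-3.5, -0.1, -0.3]
width: 0.639
grip_force: 25.0
```

>>> {"name": "step_arm", "arguments": {
  "motion": "-0.1 0 0 0 0 0 0;-0.1 0 0 0 0 0 0"
}}

```text
time: 21.6
ee_pos: [439.0, -142.8, 42.8]
ee_rot: [0.143, -3.137, -0.0]
contact_force: [-5.8, -0.7, -0.8]
width: 0.643
grip_force: 25.0
```

>>> {"name": "step_arm", "arguments": {
  "motion": "0.1 0 0 0 0 0 0;0.2 0 0 0 0 0 0;0.23 0 0 0 0 0 0;0.23 0 0 0 0 0 0;0.23 0 0 0 0 0 0.75;0.23 0 0 0 0 0 0.75;0.23 0 0 0 0 0 0.8;0.23 0 0 0 0 0 1;0.23 0 0 0 0 0 1;0.23 0 0 0 0 0 1;0.23 0 -2 0 0 0 1;0.23 0 -5 0 0 0 1;0.23 0 -8 0 0 0 1;3 0 -9 0 0 0 1;7 0 -9 0 0 0 1;11 0 -9 0 0 0 1;12 0 -9 0 0 0 1;12 0 -9 0 0 0 1"
}}

```text
time: 23.4
ee_pos: [319.1, -153.8, 133.2]
ee_rot: [-0.141, 3.138, 0.001]
contact_force: [1.5, -0.3, 0.5]
width: 1.0
grip_force: 0.0
```

```bash
cat > look.py <<'E'
from pan import *
np.set_printoptions(precision=1,suppress=True)
t=get_image("top");s=get_image("side")
for k in("pan_l_top","pan_r_top"):
    a,b=mark_of(t,k)[:1],mark_of(s,k)[:1]
    if a and b: print(k,a[0]["confidence"],b[0]["confidence"],"tri",tri(t,a[0]["position"],s,b[0]["position"]))
for r in cut_out(t,"tin_b")[:3]:
    c=max(cv2.findContours(r["mask"].astype(np.uint8),0,1)[0],key=cv2.contourArea)[:,0]
    print("tin",r["confidence"],r["rect"],cv2.minAreaRect(np.array([onz(t,q,85)[:2] for q in c],np.float32)))
for p in(t,s):
    print([(round(r["confidence"],2),np.array(r["rect"])) for r in cut_out(p,"tin_b")[:3]])
# gap to the stop: brightness profile along the pan centreline at z=pan+5
im=t["img"].astype(int)
for k,cx,cy,z in(("L",425,126.2,90),("R",449.8,-142.6,70)):
    q=[]
    for d in range(20,50,2):
        v=np.mean([im[int(round(u[1])),int(round(u[0]))] for o in(-12,0,12) for u in[proj(t,(cx+d*.996-o*.09,cy+d*.09+o*.996,z))]],0)
        q.append((d,*map(int,v)))
    print(k,q)
for m in mark_of(t,"marker")[:3]:print("marker t",m["confidence"],onz(t,m["position"],0))
for m in mark_of(s,"marker")[:3]:print("marker s",m["confidence"],onz(s,m["position"],0))
E
python3 look.py; python3 go.py
```

```text
pan_l_top 0.8 0.97 tri [429.4 124.9  90.7]
pan_r_top 0.82 0.54 tri [ 447.7 -154.5   60. ]
tin 0.68 [286.5, 219.2, 309.7, 252.5] ((439.97967529296875, -140.68710327148438), (88.11441802978516, 61.086700439453125), 5.424564361572266)
tin 0.58 [192.0, 226.2, 215.0, 259.7] ((413.2160949707031, 128.0456085205078), (89.8510513305664, 63.194488525390625), 6.372715950012207)
[(0.68, array([286.5, 219.2, 309.7, 252.5])), (0.58, array([192. , 226.2, 215. , 259.7]))]
[(0.71, array([281.2, 163.6, 306.3, 176. ])), (0.7, array([292.2, 193.9, 337. , 218.6]))]
L [(20, 250, 232, 151), (22, 250, 232, 151), (24, 250, 231, 150), (26, 251, 233, 154), (28, 253, 236, 158), (30, 254, 236, 158), (32, 245, 222, 148), (34, 191, 161, 107), (36, 83, 75, 64), (38, 94, 90, 91), (40, 148, 142, 140), (42, 207, 201, 195), (44, 232, 226, 220), (46, 247, 245, 241), (48, 235, 233, 230)]
R [(20, 249, 228, 146), (22, 249, 228, 145), (24, 249, 228, 146), (26, 249, 229, 148), (28, 250, 231, 151), (30, 254, 237, 159), (32, 254, 237, 157), (34, 209, 184, 120), (36, 138, 117, 78), (38, 99, 92, 84), (40, 136, 129, 130), (42, 208, 204, 202), (44, 237, 233, 230), (46, 245, 242, 239), (48, 255, 254, 254)]
marker t 0.65 [420.3 290.8   0. ]
marker t 0.5 [357.  230.1   0. ]
marker s 0.94 [359.  245.5   0. ]
marker s 0.58 [413.5 294.2   0. ]
t 23.95 [ 320.52 -153.72  132.93] yang 95.23442938510941 F [ 0.57 -0.21 -0.13] w 0.9997918122117468 g 0.0
```

Pans read left high (~90 mm) and right low (~60 mm), so the right tin is the heavier. Both tins touch their stops with no bright gap. Next, a precise fix on the small marker.

```bash
cat > mk.py <<'E'
from h import *
from scipy.optimize import least_squares
t=get_image("top");s=get_image("side");a=np.linspace(0,2*np.pi,60)
def sil(p,x,y):
    P=[proj(p,(x+r*np.cos(u),y+r*np.sin(u),z)) for r,z in((16,0),(16,7),(11,30)) for u in a]
    P=np.array(P);return np.r_[P.min(0),P.max(0)]
obs=[]
for p in(t,s):
    u0=proj(p,(411,291,10));c0,r0=(u0-14).astype(int)
    im=p["img"][r0:r0+28,c0:c0+28].astype(int)
    m=((im[:,:,1]>100)&(im[:,:,1]-im[:,:,2]>35)&(im[:,:,1]>0.68*im[:,:,0])).astype(np.uint8)
    n,l,st,ce=cv2.connectedComponentsWithStats(m)
    i=1+np.argmin(np.hypot(*(ce[1:]-14).T)-0.05*st[1:,4]);x,y,w,h,A=st[i]
    b=np.array([c0+x-.5,r0+y-.5,c0+x+w-.5,r0+y+h-.5]);obs.append((p,b));print(b,A)
f=lambda v:np.concatenate([sil(p,*v)-b for p,b in obs])
r=least_squares(f,[411,291]);print(r.x,r.fun.round(1))
for o in obs: q=least_squares(lambda v:sil(o[0],*v)-o[1],[411,291]);print(q.x,q.fun.round(1))
E
python3 mk.py; python3 go.py 411,291,130,105 411,291,30,105
```

```text
[143.5 235.5 155.5 247.5] 104
[317.5 267.5 333.5 287.5] 227
[413.74791404 289.06680104] [ 0.2  0.7  0.2 -0.3 -0.1  0.  -0.1  0.4]
[414.33254307 289.55059395] [-0.   0.5  0.  -0.5]
[413.34896678 288.40783396] [ 0.  -0.2 -0.   0.1]
t 24.05 [ 320.39 -153.73  132.97] yang 95.22608023453293 F [-0.05 -0.24 -0.23] w 0.9961815585968449 g 0.0
411,291,130,105 [-13.07  43.46   0.3 ] [ 0.   -0.   -0.17]
411,291,30,105 [-13.08  43.46  10.3 ] [ 0.   -0.   -0.17]
```

>>> {"name": "step_arm", "arguments": {
  "motion": "-0.5 4.5 0 0 0 -0.04 1;-1 9 0 0 0 -0.08 1;-1.5 14 0 0 0 -0.12 1;-2.5 18.5 0 0 0 -0.17 1;-4 23.3 0 0 0 -0.17 1;-6 27.8 0 0 0 -0.17 1;-8 32.3 0 0 0 -0.17 1;-10 36.8 0 0 0 -0.17 1;-12 41 0 0 0 -0.17 1;-13.3 43.2 0 0 0 -0.17 1;-13.3 43.2 4 0 0 -0.17 1;-13.3 43.2 8 0 0 -0.17 1;-13.3 43.2 10 0 0 -0.17 1;-13.3 43.2 10 0 0 -0.17 1;-13.3 43.2 10 0 0 -0.17 1"
}}

```text
time: 25.55
ee_pos: [413.5, 288.7, 33.3]
ee_rot: [0.409, -3.114, 0.0]
contact_force: [-0.2, 0.1, 0.3]
width: 1.0
grip_force: 0.0
```

```bash
python3 go.py 413.7,289.1,-13,105
```

```text
t 25.55 [413.5  288.66  33.32] yang 104.96564937541729 F [-0.19  0.11  0.26] w 0.9998459168856183 g 0.0
413.7,289.1,-13,105 [-0.03  0.04  4.63] [-0. -0. -0.]
```

>>> {"name": "step_arm", "arguments": {
  "motion": "0 0 2 0 0 0 1;0 0 3.6 0 0 0 1;0 0 4.3 0 0 0 1;0 0 4.6 0 0 0 0.6;0 0 4.6 0 0 0 0.35;0 0 4.6 0 0 0 0.35;0 0 4.6 0 0 0 0.3;0 0 4.6 0 0 0 0;0 0 4.6 0 0 0 0;0 0 4.6 0 0 0 0;0 0 4.6 0 0 0 0;0 0 4.6 0 0 0 0",
  "squeeze": 12
}}

```text
time: 26.75
ee_pos: [413.4, 288.5, -13.0]
ee_rot: [0.409, -3.115, 0.0]
contact_force: [0.4, -0.4, 0.5]
width: 0.266
grip_force: 0.3
```

>>> {"name": "step_arm", "arguments": {
  "motion": "0 0 0 0 0 0 0;0 0 0 0 0 0 0;0 0 0 0 0 0 0"
}}

```text
time: 27.05
ee_pos: [413.4, 288.6, -13.0]
ee_rot: [0.409, -3.115, -0.0]
contact_force: [0.9, -0.4, -0.4]
width: 0.236
grip_force: 12.0
```

>>> {"name": "step_arm", "arguments": {
  "motion": "0 0 -1 0 0 0 0;0 0 -4 0 0 0 0;0 0 -8 0 0 0 0;0 0 -12 0 0 0 0;0 0 -15 0 0 0 0;0 0 -15.5 0 0 0 0;0 0 -15.5 0 0 0 0"
}}

```text
time: 27.75
ee_pos: [413.9, 288.9, 143.3]
ee_rot: [-0.409, 3.113, 0.002]
contact_force: [0.7, 0.1, -1.0]
width: 0.233
grip_force: 12.0
```

```bash
python3 go.py 370,140,142,100 370,-60,142,95 439,-142.5,142,95.2 439,-142.5,80,95.2 ; python3 -c "
from h import *
np.set_printoptions(precision=1,suppress=True)
t=get_image('top');s=get_image('side')
for p in(t,s):
  for k in('marker','tin_b','tester'):
    print(k,[(round(r['confidence'],2),np.array(r['rect'])) for r in cut_out(p,k)[:3]])
"
```

```text
t 27.75 [413.93 288.91 143.34] yang 104.95462538214079 F [ 0.72  0.08 -0.99] w 0.23310511837674738 g 11.994811377371661
370,140,142,100 [  8.09 -13.25   0.1 ] [0.   0.   0.09]
370,-60,142,95 [ 13.25 -32.58   0.07] [0.   0.   0.17]
439,-142.5,142,95.2 [  8.71 -42.33   0.07] [0.   0.   0.17]
439,-142.5,80,95.2 [  8.73 -42.33   6.27] [0.   0.   0.17]
marker [(0.71, array([157.9, 253.1, 173.3, 269.5])), (0.64, array([185.8, 214.5, 221.7, 261.8]))]
tin_b [(0.89, array([192.3, 227. , 214.3, 260.1])), (0.71, array([287.9, 218.9, 311.7, 252.9]))]
tester [(0.76, array([351.5, 228.5, 385.3, 250.3]))]
marker [(0.73, array([324.3, 202.4, 339.9, 225.6])), (0.73, array([335.7, 248.6, 358.7, 277.3]))]
tin_b [(0.71, array([279.9, 161.8, 306.3, 175.9]))]
tester [(0.77, array([279.1, 144.2, 299.3, 161.5]))]
```

>>> {"name": "step_arm", "arguments": {
  "motion": "1.5 -2 0 0 0 0.02 0;3.5 -5.5 0 0 0 0.05 0;6 -9.5 0 0 0 0.09 0;8.1 -13.3 0 0 0 0.12 0;9.4 -18 0 0 0 0.15 0;10.6 -22.8 0 0 0 0.17 0;12 -27.6 0 0 0 0.17 0;13.2 -32.4 0 0 0 0.17 0;12 -36 0 0 0 0.17 0;10.3 -39.5 0 0 0 0.17 0;9.1 -41.8 0 0 0 0.17 0;8.7 -42.3 0 0 0 0.17 0;8.7 -42.3 0 0 0 0.17 0;8.7 -42.3 3 0 0 0.17 0;8.7 -42.3 5 0 0 0.17 0;8.7 -42.3 5.5 0 0 0.17 0;8.7 -42.3 5.5 0 0 0.17 0;8.7 -42.3 5.5 0 0 0.17 0"
}}

```text
time: 29.95
ee_pos: [438.9, -142.2, 87.8]
ee_rot: [-0.144, 3.137, 0.0]
contact_force: [-0.3, 0.0, 0.1]
width: 0.233
grip_force: 12.0
```

```bash
python3 go.py 439,-142.7,72.5,95.2; python3 - <<'E'
from pan import *
np.set_printoptions(precision=1,suppress=True)
s=get_image("side");t=get_image("top")
for k in("pan_l_top","pan_r_top","marker","tin_b"):
    print(k,[(round(m["confidence"],2),np.array(m["position"])) for m in mark_of(s,k)[:3]],[(round(r["confidence"],2),np.array(r["rect"])) for r in cut_out(s,k)[:3]])
e=readout.sense()["ee_pos"]
print("marker foot exp",proj(s,e+[0,0,13]),"lid at 85/89",proj(s,(439,-142.5,85)),proj(s,(439,-142.5,89)),"pan r 63,75",proj(s,(449.8,-142.6,63)),proj(s,(449.8,-142.6,75)))
E
```

```text
t 29.95 [ 438.89 -142.19   87.81] yang 95.25464568672795 F [-0.35  0.03  0.08] w 0.232687146666947 g 11.99501778348349
439,-142.7,72.5,95.2 [-0.   -0.05  1.53] [-0.  0.  0.]
pan_l_top [(0.84, array([309.8, 206.8]))] [(0.58, array([278.9, 199.4, 340. , 222.3]))]
pan_r_top [(0.53, array([286.1, 171.1])), (0.33, array([304.7, 204. ]))] [(0.58, array([271.5, 164.1, 313.8, 182.7]))]
marker [(0.56, array([348.2, 268. ])), (0.47, array([291. , 162.6]))] [(0.97, array([337.3, 248.3, 357.6, 273.8])), (0.38, array([289.4, 160.8, 299. , 166.7]))]
tin_b [(0.7, array([294.2, 173.6])), (0.65, array([313.7, 206.8]))] [(0.61, array([291.1, 193.3, 334.3, 218.7])), (0.6, array([279.5, 162.6, 306.5, 178.2]))]
marker foot exp [291.4 160.9] lid at 85/89 [291.1 165.7] [291.2 164.4] pan r 63,75 [287.4 172.5] [287.5 168.8]
```

>>> {"name": "step_arm", "arguments": {
  "motion": "0 -0.05 0.4 0 0 0 0;0 -0.05 0.7 0 0 0 0;0 -0.05 0.9 0 0 0 0;0 -0.05 1.05 0 0 0 0;0 -0.05 1.2 0 0 0 0;0 -0.05 1.3 0 0 0 0;0 -0.05 1.4 0 0 0 0;0 -0.05 1.5 0 0 0 0;0 -0.05 1.5 0 0 0 0"
}}

```text
time: 31.35
ee_pos: [438.7, -143.1, 72.3]
ee_rot: [-0.143, 3.138, 0.0]
contact_force: [-1.1, 0.1, 5.0]
width: 0.235
grip_force: 12.0
```

>>> {"name": "step_arm", "arguments": {
  "motion": "0 0 -0.05 0 0 0 0;0 0 -0.05 0 0 0 0"
}}

```text
time: 31.55
ee_pos: [438.7, -143.1, 72.6]
ee_rot: [-0.143, 3.138, -0.0]
contact_force: [-0.6, -0.6, -1.6]
width: 0.236
grip_force: 12.0
```

Now I'll release slowly, lift straight up and clear to the robot's side.

>>> {"name": "step_arm", "arguments": {
  "motion": "0 0 0 0 0 0 0.3;0 0 0 0 0 0 0.4;0 0 0 0 0 0 0.6;0 0 0 0 0 0 0.8;0 0 0 0 0 0 0.8;0 0 0 0 0 0 0.8;0 0 -1 0 0 0 0.8;0 0 -3 0 0 0 0.8;0 0 -6 0 0 0 0.8;0 0 -10 0 0 0 0.8;4 0 -11 0 0 0 0.8;8 0 -11 0 0 0 0.8;12 0 -11 0 0 0 0.8;12 0 -11 0 0 0 0.8;12 0 -11 0 0 0 0.8;12 0 -11 0 0 0 0.8;12 0 -11 0 0 0 0.8;12 0 -11 0 0 0 0.8"
}}

```text
time: 33.35
ee_pos: [319.8, -153.9, 182.5]
ee_rot: [0.144, -3.138, 0.0]
contact_force: [-0.0, -0.3, -0.3]
width: 0.802
grip_force: 0.0
```

```bash
python3 look.py; python3 go.py; python3 - <<'E'
from h import *
np.set_printoptions(precision=1,suppress=True)
t=get_image("top");s=get_image("side")
for p in(t,s):
  for k in("marker","tester"): print(k,[(round(r["confidence"],2),np.array(r["rect"])) for r in cut_out(p,k)[:4]])
# expected silhouette of the upright marker on the lid at (438.7,-143)
for p in(t,s):
  P=np.array([proj(p,(438.7+r*np.cos(u),-143+r*np.sin(u),z)) for r,z in((16,85),(16,92),(11,115)) for u in np.linspace(0,6.28,40)])
  print("expected",P.min(0),P.max(0))
E
```

```text
pan_l_top 0.72 0.84 tri [429.6 122.   91.3]
tin 0.9 [287.6, 219.4, 311.2, 252.8] ((439.521240234375, -140.1975860595703), (88.24232482910156, 61.42825698852539), 5.032740592956543)
tin 0.88 [193.8, 224.1, 215.9, 260.5] ((413.5900573730469, 128.13612365722656), (88.92919921875, 63.05982971191406), 6.166361331939697)
[(0.9, array([287.6, 219.4, 311.2, 252.8])), (0.88, array([193.8, 224.1, 215.9, 260.5]))]
[(0.77, array([287.6, 192.4, 335.9, 218.2])), (0.71, array([279.4, 161.7, 307.6, 174.7]))]
L [(20, 251, 232, 151), (22, 251, 233, 151), (24, 251, 232, 151), (26, 251, 233, 153), (28, 253, 238, 160), (30, 255, 236, 159), (32, 244, 221, 148), (34, 190, 160, 107), (36, 82, 74, 62), (38, 96, 93, 93), (40, 151, 144, 143), (42, 209, 201, 197), (44, 232, 226, 220), (46, 247, 246, 242), (48, 235, 232, 229)]
R [(20, 249, 228, 145), (22, 249, 228, 145), (24, 249, 228, 146), (26, 249, 229, 147), (28, 250, 230, 150), (30, 254, 237, 160), (32, 254, 238, 157), (34, 209, 184, 120), (36, 137, 116, 78), (38, 100, 92, 85), (40, 136, 130, 130), (42, 208, 204, 202), (44, 237, 233, 230), (46, 246, 242, 239), (48, 255, 254, 253)]
marker t 0.61 [ 442.4 -151.     0. ]
marker t 0.59 [349.1 237.7   0. ]
marker t 0.49 [422.3 139.4   0. ]
marker s 0.58 [ 413.9 -330.3    0. ]
marker s 0.56 [359.  236.7   0. ]
t 33.9 [ 319.13 -153.97  182.51] yang 95.21953610945856 F [ 0.35  0.56 -0.07] w 0.7991496067777584 g 0.0
marker [(0.53, array([294.2, 230.5, 306.4, 241.4])), (0.52, array([158.2, 256.7, 173.5, 271.4]))]
tester [(0.7, array([352. , 226. , 383.9, 250.4]))]
marker [(0.89, array([335.9, 247.8, 355.9, 276.4])), (0.43, array([287.5, 158.1, 298.2, 171. ]))]
tester []
expected [295.2 229. ] [307.2 240.9]
expected [285.9 154.9] [296.6 167.6]
```

The marker's outline in both views matches the one expected for it standing upright on the right tin's lid. The tins and tester are in place and the arm is clear, so I'm handing in.

```bash
python3 -c "
from station import job_done
print(job_done())"
```

```text
the job is handed in; nothing more can be done
None
```

The right-hand tin is the heavier: its pan settled low, and the brass marker stands upright on its lid, with both tins pressed against their stops at about 5–6 N and the candle untouched; I handed the job in at about 34 s.

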